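Close the microcentrifuge and start the spin

ROBOT

A 6-joint arm with a two-finger parallel gripper is mounted at the origin on the work surface. World frame = base frame: x ahead of the robot, y to its left, z up, the work surface at z = 0. Lengths are in mm, angles in rad, forces in N, time in s.
With the tool pointing down it reaches from about 350 to 975 mm from the base axis. Payload 7.1 kg.
Tool frame: the origin (TCP) lies midway between the tips of the shut fingers; the grasp point (between the pads) lies 19 mm behind it; z points along the fingers, y is the line along which they close (so a half turn about z gives the same grasp; the last joint's range is limited). The gripper opens to 88 mm and grips with 3 to 60 N. Pads are 20 mm wide; open, the fingers measure 115 mm over their backs; the gripper's body (75 mm by 178 mm) begins 61 mm behind the grasp point.
Start: joints at [1.28, 0.423, 1.63, -0, 1.089, -0.019], TCP at [167.759, 602.048, 222.675] pointing down, gripper open.
Joint ranges: [-3, 3], [-0.9, 2.11], [0.09, 2.58], [-1.31, 4.45], [0.11, 2.69], [-2.54, 2.54]. Speed limits (rad/s): [2.39, 2.39, 3.01, 3.14, 3.14, 3.14].

INTERFACE

Orientations are given as a rotation vector (axis times angle).
In Python, from workcell import get_obs, get_image, camera_params, close_job gives the robot as it stands.
- The arm moves only by the shell command python3 -m creep 'ROWS' [OPENING]. ROWS is a JSON object of lists of equal length, an entry for each row: "delta_pos": the shift along the tool's x, y, z in m, a list of three; "twist": the turn, a rotation vector about the tool's x, y, z in degrees, a list of three. A call has 1 to 20 rows; each row shifts and turns the commanded pose from where the row before left it, along the tool's axes as they then stand; what a row does not reach is not made up. A row lasts 1/12 s, in which the tool goes at most 41.7 mm and 7.16 degrees, less where a joint would pass 70% of its speed; a pose out of reach is approached as far as the arm can. A call with a gripper value outside its range is refused whole. OPENING is the opening, from 0 (shut) to 1 (fully open), set as the call begins (- or left out, the last holds). The fingers move at their own pace and stop on an object; the grip force is fixed at half the most. Time passes only in rows, so rows that do not move let the fingers close. It gives the time, the measured TCP pose, the force, the opening and the grip force at its end, in the units of the state.
- get_obs(): the state, without advancing time (a new reading comes with each control period).
- get_image(name): name is "scene" or "top" or "wrist"; returns (picture, depth): 480x640x3 uint8, red, green, blue; 480x640 float32, mm along the optical axis (not along the pixel's ray), 0 where there is no reading.
- camera_params(name): a dict with "camera_matrix" (3x3 intrinsics, pixels), "k1" (the pictures are not rectified: a ray, as slopes to the right and down, at radius r is drawn at 1 + k1 r^2 times it, then the intrinsics apply), "extrinsics" (4x4, takes a point from camera to world coordinates). Camera axes: x right, y down, z forward; pixel columns grow to the right and rows downward; lengths in mm; the calibration is good to about 2 mm. A picture is of the moment at which its call begins: read the wrist's pose just before it. camera_params takes no time and is no camera call; for the wrist camera it gives the pose at the moment of the call.
- close_job(): hands the job in; it is judged then, once.
The state is a dict: "t": time; "qpos": joint angles; "qvel": joint speeds; "joint_torque": joint torques, N m; "ee_pos": TCP position; "orientation": TCP orientation; "ft_force": force on the tool from outside, world axes, zero at the start; "moment": the same for the moment, N m; "width": finger opening in mm; "grasp_force": force on a finger pad.
Only numpy, scipy, OpenCV 4.12 (cv2) and the standard library are available. Lean on these libraries where they do the work, as an engineer would, in place of code of your own. Each camera call takes 0.05 s, during which the arm holds its last target. There are 200 camera calls.

TASK

The bench microcentrifuge is loaded and its lid stands ajar. With the fingertips push the lid gently down until it is fully shut, without slamming it, then press the green start key lightly all the way down and let it come up again. Leave the other keys, the dial and the things around the machine alone, lift nothing, and end with the lid still shut and the hand clear.

Things in the scene. Friction and masses are not known exactly. Their poses are not given: they have to be found in the camera images.
- centrifuge: bench microcentrifuge, light grey, 240 mm deep (x), 226 mm wide (y), fixed. Origin: centre of its underside, on the bench; x from its front to its back, y to the operator's left, z up. Front (towards the robot): control panel from x -120 to -46 mm, sloping 18 degrees, 74 mm high at the front edge, 98 mm at the back; then a flat deck, 100 mm high, with rotor chamber and lid.
- lid (a joint): angle of the lid in rad: 0 fully shut, grows as it opens upward; it starts between 0.3 and 0.75. It is stiff, stays where it is left, has no catch, and moves down with about 2 to 3 N at its front rim.
- lid_rim (a point): where to push the lid: mid-width on the top face of its solid front rim, 142 mm from the hinge, 18 mm behind the front edge. Lid: grey plate, 160 mm from hinge to front edge, 216 wide, 20 thick, clear round window 90 mm across in the middle, a dark lip sticking out 10 mm in front. Shut, its top face is 121.5 mm above the bench. Axes: x from rim to hinge, y operator's left, z out of the top face.
- lid_hinge (a point): middle of the hinge line at the back of the machine, 101.5 mm above the bench; the lid turns about this point's y axis. The top face of the lid lies 20 mm from the hinge line.
- key_start (a joint): travel of the green start key in m: 0 up, 0.004 fully down. It moves into the panel along the panel's normal, against a spring of 2 N at the top and 5 N fully down, registers from 0.0025 m (about 4 N), and springs back up.
- key_start_top (a point): centre of the top of the start key, the green one, third from the operator's left (18 x 18 mm cap, 7 mm proud of the sloping panel; four keys in a row, 40 mm apart). Axes: x up the slope (away from the operator), y along the row to the operator's left, z out of the panel (18 degrees from vertical, leaning to the operator). Moves with the key.
- key_stop (a joint): travel of the red stop key in m: 0 up, 0.004 fully down. It moves into the panel along the panel's normal, against a spring of 2 N at the top and 5 N fully down, registers from 0.0025 m (about 4 N), and springs back up.
- key_stop_top (a point): centre of the top of the stop key, the red one, second from the operator's left, beside the green one (18 x 18 mm cap, 7 mm proud of the sloping panel; four keys in a row, 40 mm apart). Axes: x up the slope (away from the operator), y along the row to the operator's left, z out of the panel (18 degrees from vertical, leaning to the operator). Moves with the key.
- key_short (a joint): travel of the blue short-spin key in m: 0 up, 0.004 fully down. It moves into the panel along the panel's normal, against a spring of 2 N at the top and 5 N fully down, registers from 0.0025 m (about 4 N), and springs back up.
- key_short_top (a point): centre of the top of the short-spin key, the blue one, fourth from the operator's left, beside the green one (18 x 18 mm cap, 7 mm proud of the sloping panel; four keys in a row, 40 mm apart). Axes: x up the slope (away from the operator), y along the row to the operator's left, z out of the panel (18 degrees from vertical, leaning to the operator). Moves with the key.
- key_open (a joint): travel of the white lid-opening key in m: 0 up, 0.004 fully down. It moves into the panel along the panel's normal, against a spring of 2 N at the top and 5 N fully down, registers from 0.0025 m (about 4 N), and springs back up.
- key_open_top (a point): centre of the top of the lid-opening key, the white one, first from the operator's left (18 x 18 mm cap, 7 mm proud of the sloping panel; four keys in a row, 40 mm apart). Axes: x up the slope (away from the operator), y along the row to the operator's left, z out of the panel (18 degrees from vertical, leaning to the operator). Moves with the key.
- dial_mark (a point): outer end of the white mark on top of the black time dial (30 mm across, 13 mm proud of the panel), 13 mm from the dial's axis; the dial turns easily and its setting must stay.
- tube_rack: loose small turquoise rack with white ends and capped tubes, 98 x 60 x 44 mm, beside the machine. Origin: centre of its underside.
- tip_box: loose blue box of yellow pipette tips, 94 x 62 x 55 mm, beside the machine. Origin: centre of its underside.
- reagent_bottle: loose amber bottle with a black cap, 56 mm across, 110 mm high, beside the machine. Origin: centre of its underside.
- beaker: loose empty glass beaker, 60 mm across, 75 mm high, beside the machine. Origin: centre of its underside.
Things that resemble listed ones, but are neither listed nor needed, are in the scene too. What is shaped like the beaker but purple or red is not meant.

How it is judged (in metres and radians):
On the way, in this order (a step that is already met when the one before it is completed fails the run):
1. the lid is pushed fully shut (value of joint lid below 0.03 rad), for 0.2 s.
2. the green start key is pressed down (value of joint key_start above 0.0025 m), for 0.1 s.
At the end, for the whole second after the job is handed in: The lid is shut (within 0.03 rad, about 5 mm at its front edge), all four keys are up again (within 0.8 mm), the dial mark is within 4 mm of where it was, and the rack, tip box, bottle and beaker stand upright within 10 mm of where they were (value of joint lid below 0.03 rad and value of joint each of key_start, key_stop, key_short, key_open below 0.0008 m and distance of each of tube_rack, tip_box, reagent_bottle, beaker from where it was at the start of the episode below 0.01 m and angle between each of tube_rack, tip_box, reagent_bottle, beaker's own z axis and vertical below 0.1 rad and distance of dial_mark from where it was at the start of the episode below 0.004 m); the robot touches nothing.
It fails at once if another key is pressed (over 1.5 mm) or the dial is turned (its mark moves over 4 mm) (value of joint any of key_stop, key_short, key_open above 0.0015 m or distance of dial_mark from where it was at the start of the episode above 0.004 m).
It fails at once if the start key is pressed (over 1.5 mm) while the lid is open (over 0.05 rad) (value of joint key_start above 0.0015 m and value of joint lid above 0.05 rad).
It fails at once if the start key is pushed harder than 25 N, or the lid harder than 45 N (contact force between the arm and key_start above 25 N or contact force between the arm and lid above 45 N).
It fails at once if the lid is slammed (closing faster than 3 rad/s) or lifted open (beyond 0.85 rad) (velocity of joint lid below -3 rad/s or value of joint lid above 0.85 rad).
It fails at once if the rack, tip box, bottle or beaker is moved or lifted (over 10 mm) (distance of any of tube_rack, tip_box, reagent_bottle, beaker from where it was at the start of the episode above 0.01 m).
It also fails if it takes over 43 s, if anything falls off the work surface, if the arm or the gripper's body presses on something with over 40 N, if the wrist force passes 120 N, or if a joint passes its speed limit or range.

## Working session

There is one attempt and no reset: what is moved stays moved. The work goes in short steps, Python scripts to look and compute and a shell command to move; the robot and the scene stay as the last step left them, time stands still between calls to the robot, and variables do not carry over. Pictures are saved under pics/ and viewed, at most 10 in all, crops included, and the job is handed in when it is done.

```bash
mkdir -p pics
cat > h.py <<'E'
import numpy as np, cv2
from workcell import get_obs,get_image,camera_params
def cam(n):
    p=camera_params(n); return np.array(p["camera_matrix"]),p["k1"],np.array(p["extrinsics"])
def pts(n,uv,d,c=None):
    """pixels (N,2) + depths -> world"""
    K,k1,E=c or cam(n); uv=np.asarray(uv,float).reshape(-1,1,2)
    s=cv2.undistortPoints(uv,K,np.array([k1,0,0,0.])).reshape(-1,2)
    P=np.c_[s,np.ones(len(s))]*np.asarray(d,float).reshape(-1,1)
    return P@E[:3,:3].T+E[:3,3]
E
python3 - <<'E'
from h import *
ims=[]
for n in("scene","top"):
    im,d=get_image(n); np.savez(f"pics/{n}.npz",im=im,d=d); cv2.imwrite(f"pics/{n}0.png",im[:,:,::-1]); print(n,cam(n)[2].round(2).tolist(),(d>0).mean())
print(get_obs())
E
```

```text
scene [[0.41, 0.73, -0.55, 1378.55], [0.91, -0.32, 0.25, -289.47], [0.01, -0.6, -0.8, 1171.31], [0.0, 0.0, 0.0, 1.0]] 0.9960123697916666
top [[-0.01, -1.0, 0.07, 545.37], [-1.0, 0.01, 0.03, 32.81], [-0.03, -0.07, -1.0, 1211.96], [0.0, 0.0, 0.0, 1.0]] 0.99591796875
{'t': 0.1, 'qpos': array([ 1.27999313e+00,  4.23770411e-01,  1.63059786e+00,  3.21764516e-05,
        1.08858628e+00, -1.89730444e-02]), 'qvel': array([ 0.00035531, -0.00142304, -0.0028971 ,  0.00132765, -0.00186392,
       -0.00010874]), 'joint_torque': array([-4.33921387e-04, -5.45616782e+01, -2.74323159e+01,  6.45338441e-02,
        1.88135222e-02, -6.60207547e-05]), 'ee_pos': array([167.61833036, 601.59192146, 221.98186043]), 'orientation': array([-4.25667274e-01, -3.11238018e+00,  2.10659049e-03]), 'ft_force': array([0.28407086, 0.43157302, 0.81068083]), 'moment': array([ 0.02728391, -0.00426704, -0.00997983]), 'grasp_force': 0.0, 'width': 87.58715781417857}
```

View pics/scene0.png

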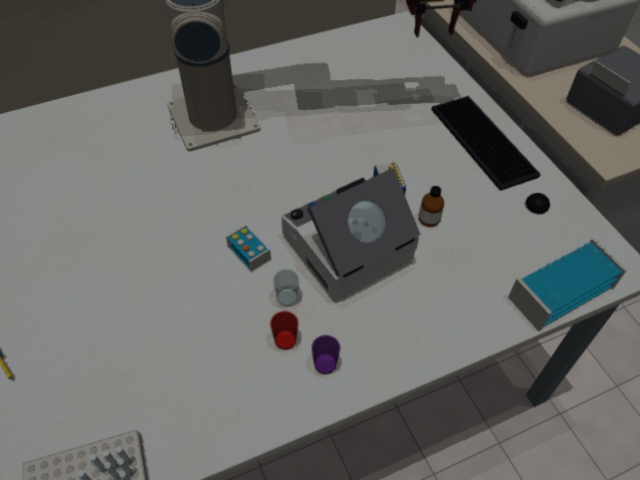

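View pics/top0.png

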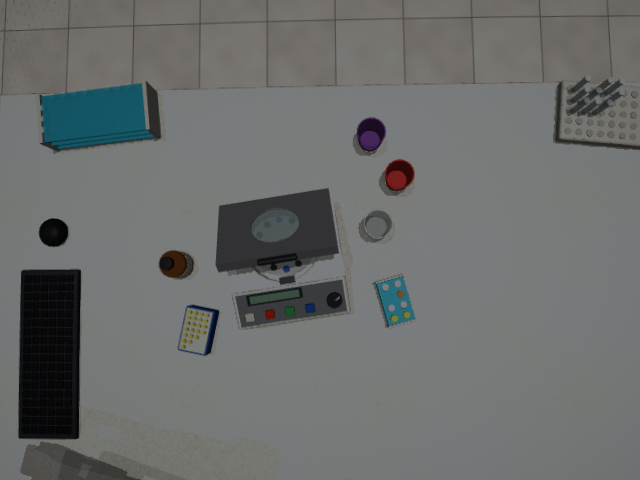

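The top view shows the machine at about (285,260), with white, red, green and blue keys at (250,318), (270,314), (290,311) and (310,308). The dial is at (334,299), and the open lid spans (217..338, 190..270). The bottle, tip box, rack and beaker stand beside it.

Run:
```python
from h import *
z=np.load("pics/top.npz"); im,d=z["im"],z["d"]; hsv=cv2.cvtColor(im,cv2.COLOR_RGB2HSV); c=cam("top")
roi=np.zeros(d.shape,bool); roi[295:330,235:330]=1
H,S,V=cv2.split(hsv); K={}
for n,m in dict(red=((H<8)|(H>172))&(S>120)&(V>80),green=(H>45)&(H<80)&(S>120)&(V>60),blue=(H>100)&(H<130)&(S>120)&(V>60),white=(S<50)&(V>150)).items():
    m=(m&roi).astype(np.uint8)
    k,l,st,ce=cv2.connectedComponentsWithStats(m)
    if n=="white":
        i=min(range(1,k),key=lambda i:np.hypot(*(ce[i]-(250,318))))
    else: i=1+np.argmax(st[1:,4])
    yy,xx=np.where(l==i); P=pts("top",np.c_[xx,yy],d[yy,xx],c); K[n]=np.median(P,0)
    print(n,ce[i].round(1),st[i,4],st[i,2:4],P.mean(0).round(1),K[n].round(1))
v=K["red"]-K["blue"]; print("y dir",v,np.degrees(np.arctan2(-v[0],v[1])))
# lid plane
m=np.zeros(d.shape,np.uint8); cv2.fillPoly(m,[np.array([[224,212],[325,200],[330,232],[224,258]])],1); cv2.circle(m,(275,225),30,0,-1)
yy,xx=np.where(m>0); P=pts("top",np.c_[xx,yy],d[yy,xx],c); C=P.mean(0); n=np.linalg.svd(P-C,full_matrices=False)[2][2]; n*=np.sign(n[2])
print("lid",C,n,"angle",np.arccos(n[2]),"resid",np.std((P-C)@n),"yaw",np.degrees(np.arctan2(-n[1],-n[0])))
# other objects heights around: occupancy of 3d near machine
yy,xx=np.mgrid[160:370,150:430]; P=pts("top",np.c_[xx.ravel(),yy.ravel()],d[160:370,150:430].ravel(),c)
k=P[:,2]>30; l=cv2.connectedComponentsWithStats(k.reshape(xx.shape).astype(np.uint8))
for i in range(1,l[0]):
    if l[2][i,4]>60:
        Q=P[(l[1].ravel()==i)]; print(l[3][i].round()+[150,160],Q.min(0).round(),Q.max(0).round())
```

```text
red [269.6 314.3] 65 [10  9] [485.  178.4  89.1] [485.5 177.8  89. ]
green [289.6 311. ] 70 [10  9] [491.9 137.5 105. ] [491.1 138.6  89.1]
blue [309.6 307.7] 76 [10 10] [497.2  99.4  89.7] [496.7  99.   89.9]Traceback (most recent call last):
  File "<stdin>", line 9, in <module>
ValueError: min() iterable argument is empty
```

Run:
```python
from h import *
z=np.load("pics/top.npz"); im,d=z["im"],z["d"]; c=cam("top")
print(im[318,250],im[316,249])
m=np.zeros(d.shape,np.uint8); cv2.fillPoly(m,[np.array([[224,212],[325,200],[330,232],[224,258]])],1); cv2.circle(m,(275,225),30,0,-1)
yy,xx=np.where(m>0); P=pts("top",np.c_[xx,yy],d[yy,xx],c)
for _ in range(3):
    C=np.median(P,0); C=P.mean(0); n=np.linalg.svd(P-C,full_matrices=False)[2][2]; n*=np.sign(n[2]); r=(P-C)@n; print(len(P),r.std()); P=P[abs(r)<max(3,2*r.std())]
print("lid",C,n,"angle",np.arccos(n[2]),"yaw",np.degrees(np.arctan2(-n[1],-n[0])))
# front rim of lid in machine frame
a=np.radians(8.1); ex=np.array([np.cos(a),np.sin(a),0]); ey=np.array([-np.sin(a),np.cos(a),0]); g=np.array([491.2,138.5,89.1])
yy,xx=np.mgrid[160:370,150:430]; dd=cv2.medianBlur(d,3); P=pts("top",np.c_[xx.ravel(),yy.ravel()],dd[160:370,150:430].ravel(),c)
k=P[:,2]>30; l=cv2.connectedComponentsWithStats(k.reshape(xx.shape).astype(np.uint8))
for i in range(1,l[0]):
    if l[2][i,4]>60:
        Q=P[(l[1].ravel()==i)]; print(l[3][i].round()+[150,160],Q.min(0).round(),Q.max(0).round())
L=P[abs((P-C)@n)<5]; L=L[L[:,2]>105]; q=L-g; print("lid pts rel green: x",np.percentile(q@ex,[0,1,99,100]),"y",np.percentile(q@ey,[1,99]),"z",np.percentile(L[:,2],[1,99]))
```

```text
[113 112 106] [114 113 107]
2033 20.82583906895459
2024 1.2833076618424755
1981 1.2051596013954564
lid [649.2663331  164.21243291 173.82841934] [0.65577288 0.09580203 0.74885506] angle 0.7244635389069926 yaw -171.68844119734135
[400. 172.] [ 734. -113.   30.] [791. -54.  77.]
[282. 259.] [454.  20.  39.] [729. 272. 229.]
[380. 221.] [634. -67.  31.] [692. -10.  76.]
[174. 264.] [561. 352.  30.] [615. 407. 113.]
[396. 301.] [ 454. -115.   30.] [562. -34.  47.]
[196. 330.] [402. 298.  30.] [501. 375.  58.]
lid pts rel green: x [ 93.14157581  97.19293837 222.9502877  225.14643007] y [-109.69392667  102.01371167] z [118.17445094 225.7410466 ]
```

```bash
cat >> h.py <<'E'
from scipy.spatial.transform import Rotation as R
a=np.radians(8.2); ex=np.array([np.cos(a),np.sin(a),0]); ey=np.array([-np.sin(a),np.cos(a),0]); ez=np.array([0,0,1.])
G=np.array([491.2,138.5,88.8]); HG=np.array([*(G+211.6*ex-4*ey)[:2],101.5])
def rim(t,r=142): return HG+ex*(-r*np.cos(t)+20*np.sin(t))+ez*(r*np.sin(t)+20*np.cos(t))
def rel(p):
    o=get_obs(); return R.from_rotvec(o["orientation"]).inv().apply(np.asarray(p)-o["ee_pos"])
E
python3 - <<'E'
from h import *
z=np.load("pics/scene.npz"); im,d=z["im"],z["d"]; c=cam("scene"); H,S,V=cv2.split(cv2.cvtColor(im,cv2.COLOR_RGB2HSV))
m=(H>45)&(H<80)&(S>100)&(V>40); m[:170]=0; m[215:]=0
yy,xx=np.where(m); print(xx.mean() if len(xx) else 0,yy.mean() if len(xx) else 0,len(xx))
if len(xx): print(np.median(pts("scene",np.c_[xx,yy],d[yy,xx],c),0))
for t in(.724,.5,.25,0): print(t,rim(t).round(1))
o=get_obs(); Q=R.from_rotvec(o["orientation"]); T=R.from_matrix(np.c_[-ex,ey,-ez])
print("twist",np.degrees((Q.inv()*T).as_rotvec())); 
p=rim(.724)+[0,0,90]; print("in current tool",rel(p).round(1))
E
```

```text
325.94117647058823 197.2941176470588 17
[489.84787369 136.01467341  87.44706863]
0.724 [609.  151.4 210.5]
0.5 [587.4 148.3 187.1]
0.25 [569.9 145.8 156. ]
0 [560.7 144.5 121.5]
twist [-7.62180304e-02 -1.92481351e-02 -2.37755731e+01]
in current tool [-546.1 -315.2  -78.2]
```

```bash
python3 -m creep '{"delta_pos":[[0,0,-0.02],[0,0,-0.02],[0,0,-0.02],[0,0,-0.02],[-0.03,-0.017,0],[-0.03,-0.017,0],[-0.03,-0.017,0],[-0.03,-0.017,0],[-0.03,-0.017,0],[-0.03,-0.017,0],[-0.03,-0.017,0],[-0.03,-0.017,0],[-0.03,-0.017,0],[-0.03,-0.017,0],[-0.03,-0.017,0],[-0.03,-0.017,0]],"twist":[[0,0,0],[0,0,0],[0,0,0],[0,0,0],[0,0,0],[0,0,0],[0,0,0],[0,0,0],[0,0,0],[0,0,0],[0,0,0],[0,0,0],[0,0,0],[0,0,0],[0,0,0],[0,0,0]]}' 0
python3 -m creep '{"delta_pos":[[0,0,0],[0,0,0],[0,0,0],[0,0,0],[0,0,0],[0,0,0]],"twist":[[0,0,-6],[0,0,-6],[0,0,-6],[0,0,-5.8],[0,0,0],[0,0,0]]}'
python3 - <<'E'
from h import *
c=cam("wrist"); im,d=get_image("wrist"); np.savez("pics/w1.npz",im=im,d=d); cv2.imwrite("pics/w1.png",im[:,:,::-1])
print(rel(rim(.724)).round(1), c[2].round(2).tolist())
E
```

```text
t: 1.43
ee_pos: [460.5, 307.4, 302.4]
orientation: [-0.425, -3.112, 0.001]
ft_force: [0.1, 1.0, 0.8]
width: 0.6
grasp_force: 0.0
t: 1.93
ee_pos: [459.6, 308.8, 302.4]
orientation: [0.22, -3.133, 0.0]
ft_force: [-0.3, -0.6, -0.6]
width: 0.4
grasp_force: 0.0
[-126.  -176.7   91.9] [[-0.14, 0.95, 0.28, 381.88], [0.99, 0.14, 0.04, 297.22], [-0.0, 0.29, -0.96, 464.63], [0.0, 0.0, 0.0, 1.0]]
```

View pics/w1.png

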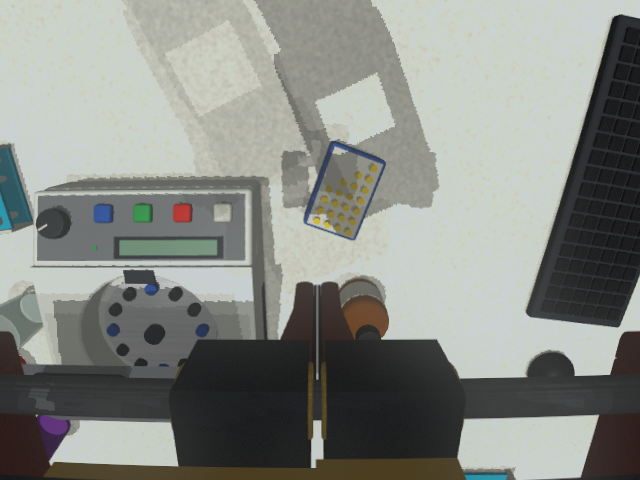

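The wrist view from the side shows blue (103,213), green (143,213), red (182,213), white (222,212) and the dial (52,222). The fingertips are at (317,285), shut, and the bottle is below them. I'll refine the green key from this view while moving over the lid.

```bash
python3 - <<'E'
from h import *
z=np.load("pics/w1.npz"); im,d=z["im"],z["d"]; c=cam("wrist"); H,S,V=cv2.split(cv2.cvtColor(im,cv2.COLOR_RGB2HSV))
for n,x in dict(blue=103,green=143,red=182).items():
    m=np.zeros(d.shape,bool); m[198:228,x-14:x+15]=1; m&=(S>110)
    yy,xx=np.where(m); P=pts("wrist",np.c_[xx,yy],d[yy,xx],c); P=P[abs(P[:,2]-88)<8]; print(n,len(P),xx.mean(),yy.mean(),P.mean(0).round(1),(P.max(0)-P.min(0)).round(1), ((P.mean(0)-G)@np.c_[ex,ey,ez]).round(1))
E
python3 -m creep '{"delta_pos":[[-0.021,-0.03,0],[-0.021,-0.03,0],[-0.021,-0.03,0],[-0.021,-0.03,0],[-0.021,-0.03,0],[-0.021,-0.026,0],[0,0,0.02],[0,0,0.02],[0,0,0.015],[0,0,0],[0,0,0]],"twist":[[0,0,0],[0,0,0],[0,0,0],[0,0,0],[0,0,0],[0,0,0],[0,0,0],[0,0,0],[0,0,0],[0,0,0],[0,0,0]]}'
python3 - <<'E'
from h import *
c=cam("wrist"); im,d=get_image("wrist"); np.savez("pics/w2.npz",im=im,d=d); cv2.imwrite("pics/w2.png",im[:,:,::-1])
print(rel(rim(.724)).round(1))
z=np.load("pics/w2.npz")
K,k1,E=c
q=(rim(.724)-E[:3,3])@E[:3,:3]; print(cv2.projectPoints(q[None],np.zeros(3),np.zeros(3),K,np.array([k1,0,0,0]))[0])
E
```

```text
blue 295 102.13559322033899 213.38305084745764 [496.1  99.3  88.7] [18.2 18.1  8.1] [ -0.7 -39.5  -0.1]
green 283 141.8303886925795 213.00706713780917 [490.3 139.   88.7] [17.3 17.8  7.3] [-0.9  0.6 -0.1]
red 320 181.77639751552795 212.57142857142858 [484.4 178.3  88.5] [17.3 19.1  8.7] [-1.1 40.4 -0.3]
t: 2.9
ee_pos: [609.2, 152.7, 247.0]
orientation: [0.223, -3.132, 0.0]
ft_force: [0.5, -0.3, 0.5]
width: 0.5
grasp_force: 0.0
[ 1.  -1.4 37.6]
[[[316.03118574 273.67069915]]]
```

View pics/w2.png

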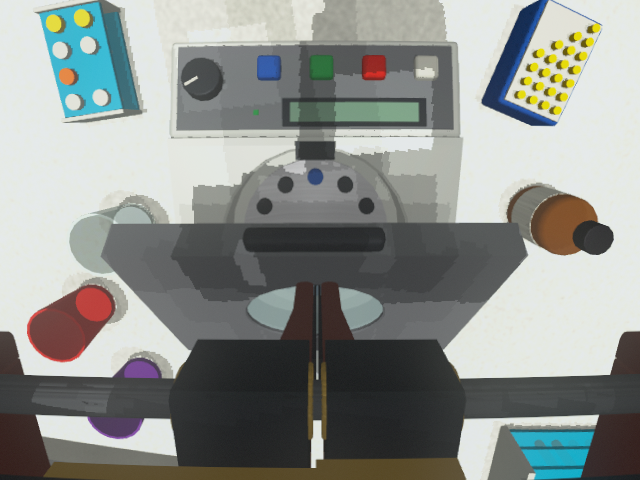

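The view shows the lid's front lip at rows 228–250, the tip (317,285) just behind it over the rim, and the lateral offset is good. The green key agrees from three views. Now the descent to contact.

```bash
python3 -m creep '{"delta_pos":[[-0.005,-0.001,0.01],[0,0,0.01],[0,0,0.005],[0,0,0.003],[0,0,0.003],[0,0,0.003],[0,0,0]],"twist":[[0,0,0],[0,0,0],[0,0,0],[0,0,0],[0,0,0],[0,0,0],[0,0,0]]}'
```

```text
t: 3.53
ee_pos: [614.9, 152.5, 213.5]
orientation: [-0.225, 3.133, 0.0]
ft_force: [1.1, -0.5, 0.4]
width: 0.6
grasp_force: 0.2
```

```bash
python3 -m creep '{"delta_pos":[[0,0,0.003],[0.002,0,0.004],[0.004,0,0.004],[0.004,0,0.004],[0.004,0,0.004],[0.004,0,0.004],[0.004,0,0.0045],[0.0035,0,0.0045],[0,0,0]],"twist":[[0,0,0],[0,0,0],[0,0,0],[0,0,0],[0,0,0],[0,0,0],[0,0,0],[0,0,0],[0,0,0]]}'
```

```text
t: 4.28
ee_pos: [587.9, 148.5, 180.4]
orientation: [0.225, -3.131, 0.001]
ft_force: [0.4, -0.0, -0.5]
width: 0.3
grasp_force: 0.2
```

Run:
```python
from h import *
im,d=get_image("wrist"); cv2.imwrite("pics/w3.png",im[:,:,::-1])
im,d=get_image("top"); c=cam("top")
m=np.zeros(d.shape,np.uint8); cv2.fillPoly(m,[np.array([[224,212],[240,210],[240,252],[224,254]])],1)
yy,xx=np.where(m>0); P=pts("top",np.c_[xx,yy],d[yy,xx],c); P=P[P[:,2]>100]
for _ in range(4):
    C=P.mean(0); n=np.linalg.svd(P-C,full_matrices=False)[2][2]; n*=np.sign(n[2]); r=(P-C)@n; P=P[abs(r)<max(3,2*r.std())]
print(len(P),r.std(),n,np.arccos(n[2]))
```

```text
696 6.040532475253289 [0.09155374 0.97333888 0.21030774] 1.358906596256648
```

View pics/w3.png

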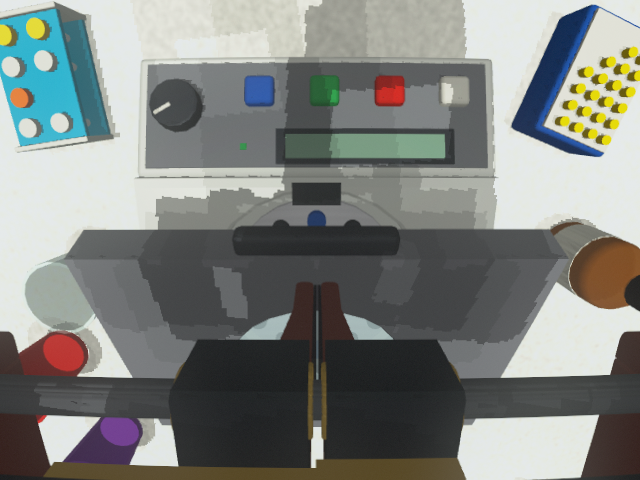

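The lid is following: its front edge is now at row ~257 with the tip behind it, on the rim in front of the window. I'll continue along the arc.

```bash
python3 -m creep '{"delta_pos":[[0.004,0,0.0045],[0.004,0,0.0045],[0.003,0,0.005],[0.003,0,0.005],[0.003,0,0.005],[0.0025,0,0.005],[0.002,0,0.005],[0.002,0,0.005],[0.001,0,0.005],[0,0,0]],"twist":[[0,0,0],[0,0,0],[0,0,0],[0,0,0],[0,0,0],[0,0,0],[0,0,0],[0,0,0],[0,0,0],[0,0,0]]}'
python3 -m creep '{"delta_pos":[[0.0005,0,0.003],[0.0005,0,0.003],[0.0005,0,0.002],[0,0,0.001],[0,0,0.001],[0,0,0]],"twist":[[0,0,0],[0,0,0],[0,0,0],[0,0,0],[0,0,0],[0,0,0]]}'
```

```text
t: 5.22
ee_pos: [564.0, 145.1, 136.3]
orientation: [0.225, -3.131, 0.001]
ft_force: [1.2, -0.2, -0.2]
width: 0.7
grasp_force: 0.0
t: 5.72
ee_pos: [563.7, 145.0, 127.4]
orientation: [0.225, -3.133, 0.0]
ft_force: [-0.1, 0.4, -0.0]
width: 0.6
grasp_force: 0.1
```

```bash
python3 -m creep '{"delta_pos":[[0,0,0.001],[0,0,0.001],[0,0,0.001],[0,0,0.001],[0,0,0]],"twist":[[0,0,0],[0,0,0],[0,0,0],[0,0,0],[0,0,0]]}'; python3 -m creep '{"delta_pos":[[0,0,0.001],[0,0,0.0005],[0,0,0]],"twist":[[0,0,0],[0,0,0],[0,0,0]]}'
```

```text
t: 6.13
ee_pos: [563.7, 145.1, 123.5]
orientation: [0.225, -3.133, 0.0]
ft_force: [-0.4, 0.5, 0.7]
width: 0.7
grasp_force: 0.3
t: 6.38
ee_pos: [563.8, 145.1, 122.1]
orientation: [-0.225, 3.133, 0.0]
ft_force: [0.2, 0.4, -0.1]
width: 0.3
grasp_force: 0.2
```

```bash
python3 -m creep '{"delta_pos":[[0,0,0.0005],[0,0,0.0005],[0,0,0]],"twist":[[0,0,0],[0,0,0],[0,0,0]]}'; python3 -m creep '{"delta_pos":[[0,0,0.0005],[0,0,0.0005]],"twist":[[0,0,0],[0,0,0]]}'
```

```text
t: 6.63
ee_pos: [564.0, 145.1, 121.8]
orientation: [-0.225, 3.133, 0.0]
ft_force: [-2.3, -1.1, 7.3]
width: 0.5
grasp_force: 3.7
t: 6.8
ee_pos: [564.0, 145.1, 121.7]
orientation: [-0.225, 3.133, 0.0]
ft_force: [-6.8, -2.6, 20.2]
width: 0.4
grasp_force: 10.2
```

The lid is at its stop: the force rises to 20 N at z = 121.7, against 121.5 expected. Holding briefly, then lifting clear and tilting.

```bash
python3 -m creep '{"delta_pos":[[0,0,0],[0,0,-0.001],[0,0,-0.002],[0,0,-0.007],[0,0,-0.02],[0,0,-0.02],[0.03,0,0],[0.03,0,0],[0.03,0,0],[0,0,0],[0,0,0],[0,0,0],[0,0,0],[0,0,0]],"twist":[[0,0,0],[0,0,0],[0,0,0],[0,0,0],[0,0,0],[0,0,0],[0,0,0],[0,0,0],[0,0,0],[0,-6,0],[0,-6,0],[0,-6,0],[0,0,0],[0,0,0]]}'
python3 - <<'E'
from h import *
c=cam("wrist"); im,d=get_image("wrist"); cv2.imwrite("pics/w4.png",im[:,:,::-1])
H,S,V=cv2.split(cv2.cvtColor(im,cv2.COLOR_RGB2HSV)); m=(H>45)&(H<85)&(S>110)&(d>0)
k,l,st,ce=cv2.connectedComponentsWithStats(m.astype(np.uint8))
for i in range(1,k):
    if st[i,4]>100:
        yy,xx=np.where(l==i); P=pts("wrist",np.c_[xx,yy],d[yy,xx],c); print(ce[i].round(),st[i,4],np.median(P,0).round(1),((P.max(0)+P.min(0))/2).round(1))
Gb=np.array([490.7,138.7,88.7]); print("rel",rel(Gb).round(1), np.degrees(R.from_rotvec(get_obs()["orientation"]).as_matrix()[:,2]).round(2)/57.3)
im,d=get_image("top"); c=cam("top")
for t in(.0,):
  q=[HG-ex*142+s*ey*80+ez*20 for s in(-1,1)]+[HG-ex*100+s*ey*80+ez*20 for s in(-1,1)]
  K,k1,E=c
  uv=cv2.projectPoints(((np.array(q)-E[:3,3])@E[:3,:3]),np.zeros(3),np.zeros(3),K,np.array([k1,0,0,0]))[0].reshape(-1,2).round().astype(int)
  for u,v in uv: print(u,v,pts("top",[[u,v]],[np.median(d[v-1:v+2,u-1:u+2])],c).round(1))
E
```

```text
t: 7.97
ee_pos: [473.8, 132.1, 170.3]
orientation: [-0.204, 2.824, 0.032]
ft_force: [-1.2, -0.6, -0.3]
width: 0.6
grasp_force: 0.0
[324. 232.] 682 [488.9 138.   88. ] [489.6 138.1  87. ]
rel [10.   4.  83.1] [ 0.304363    0.04397906 -0.95148342]
326 269 [[571.9  65.5 120.8]]
244 282 [[548.8 223.1 121.7]]
323 247 [[614.   70.7 122.4]]
241 260 [[591.1 228.6 123. ]]
```

View pics/w4.png

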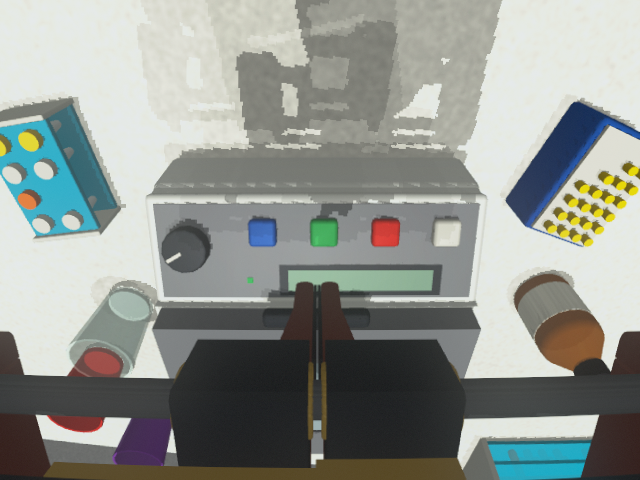

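The lid is shut (points on it at 121–123 mm). The green key is at (324,232), below and in front of the tip at (317,285). Lowering along the panel normal.

```bash
python3 -m creep '{"delta_pos":[[0.0105,0.0037,0],[0,0,0.02],[0,0,0.02],[0,0,0.02],[0,0,0.012],[0,0,0.004],[0,0,0],[0,0,0]],"twist":[[0,0,0],[0,0,0],[0,0,0],[0,0,0],[0,0,0],[0,0,0],[0,0,0],[0,0,0]]}'
python3 - <<'E'
from h import *
print(rel([490.3,138.5,88.7]).round(1))
im,d=get_image("wrist"); cv2.imwrite("pics/w5.png",im[120:420,120:520,::-1])
E
```

```text
t: 8.73
ee_pos: [487.6, 137.9, 94.6]
orientation: [-0.203, 2.822, 0.032]
ft_force: [0.3, -0.4, 0.6]
width: 0.7
grasp_force: 0.0
[-0.8  0.2  6.5]
```

View pics/w5.png

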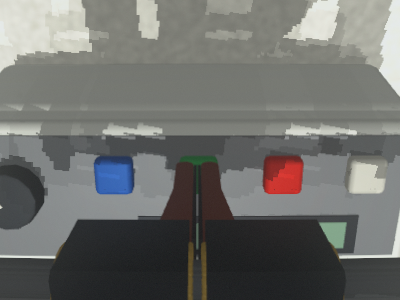

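The tips are centred over the green key (crop 198,160), midway between blue and red. Pressing in small steps.

```bash
python3 -m creep '{"delta_pos":[[0,0,0.002],[0,0,0.002],[0,0,0.0015],[0,0,0.001],[0,0,0]],"twist":[[0,0,0],[0,0,0],[0,0,0],[0,0,0],[0,0,0]]}'; python3 -m creep '{"delta_pos":[[0,0,0.001],[0,0,0.001],[0,0,0.001],[0,0,0]],"twist":[[0,0,0],[0,0,0],[0,0,0],[0,0,0]]}'
```

```text
t: 9.2
ee_pos: [489.7, 138.1, 88.6]
orientation: [-0.203, 2.82, 0.032]
ft_force: [-1.1, -1.1, 1.4]
width: 0.5
grasp_force: 1.0
t: 9.53
ee_pos: [490.6, 138.3, 85.7]
orientation: [-0.203, 2.82, 0.032]
ft_force: [-0.3, -0.2, 3.8]
width: 0.6
grasp_force: 2.1
```

```bash
python3 -m creep '{"delta_pos":[[0,0,0.0005],[0,0,0.0005],[0,0,0]],"twist":[[0,0,0],[0,0,0],[0,0,0]]}'; python3 -m creep '{"delta_pos":[[0,0,0.0005],[0,0,0],[0,0,0]],"twist":[[0,0,0],[0,0,0],[0,0,0]]}'
```

```text
t: 9.78
ee_pos: [490.9, 138.3, 84.9]
orientation: [-0.203, 2.82, 0.032]
ft_force: [-1.8, -0.2, 6.9]
width: 0.5
grasp_force: 3.7
t: 10.03
ee_pos: [491.0, 138.3, 84.8]
orientation: [-0.203, 2.82, 0.032]
ft_force: [-4.6, -0.8, 13.9]
width: 0.5
grasp_force: 7.1
```

The key has bottomed out: 14 N and rising stiffly, after about 4 mm of travel. Backing out along the normal and checking.

```bash
python3 -m creep '{"delta_pos":[[0,0,0],[0,0,-0.001],[0,0,-0.002],[0,0,-0.004],[0,0,-0.01],[0,0,-0.025],[0,0,-0.03],[0,0,-0.03],[0,0,-0.03],[0,0,0],[0,0,0],[0,0,0]],"twist":[[0,0,0],[0,0,0],[0,0,0],[0,0,0],[0,0,0],[0,0,0],[0,0,0],[0,0,0],[0,0,0],[0,0,0],[0,0,0],[0,0,0]]}'
python3 - <<'E'
from h import *
c=cam("wrist"); im,d=get_image("wrist"); cv2.imwrite("pics/w6.png",im[:,:,::-1])
H,S,V=cv2.split(cv2.cvtColor(im,cv2.COLOR_RGB2HSV)); m=(H>45)&(H<85)&(S>110)&(d>0)
k,l,st,ce=cv2.connectedComponentsWithStats(m.astype(np.uint8))
for i in range(1,k):
    if st[i,4]>100:
        yy,xx=np.where(l==i); P=pts("wrist",np.c_[xx,yy],d[yy,xx],c); print(ce[i].round(),np.median(P,0).round(1))
E
```

```text
t: 11.03
ee_pos: [450.1, 132.4, 209.6]
orientation: [-0.203, 2.821, 0.032]
ft_force: [0.7, 0.7, 0.2]
width: 0.6
grasp_force: 0.0
[318. 229.] [489.2 138.   88. ]
```

View pics/w6.png

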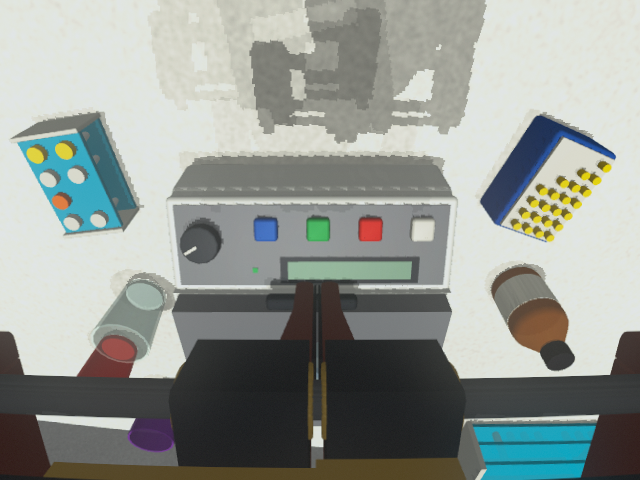

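The start key (318,229) is back up at 88 mm, the same as before the press. The lid is shut, the dial mark is unchanged, and the hand is clear.

```bash
python3 -c "from workcell import close_job; print(close_job())"
```

```text
the job is handed in; nothing more can be done
None
```

The lid is fully shut, the green start key was pressed all the way down (about 14 N peak reading) and came back up, nothing else was touched, and the job was handed in with the hand clear; it gave no verdict back.

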